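Seat a blade carrier plate on its locating pins and swing the keeper over it

ROBOT

A 6-joint arm with a two-finger parallel gripper is mounted at the origin on the work surface. World frame = base frame: x ahead of the robot, y to its left, z up, the work surface at z = 0. Lengths are in m, angles in rad, forces in N, time in s.
With the tool pointing down it reaches from about 0.35 to 0.775 m from the base axis. Payload 5.5 kg.
Tool frame: the origin (TCP) lies at the very end of the fingers, on their centre line; the grasp point (between the pads) lies 19 mm behind it; z points along the fingers, y is the direction in which the jaws open and shut (so a half turn about z gives the same grasp; the last joint's range is limited). The gripper opens to 85 mm and grips with 20 to 120 N. Pads are 22 mm wide; open, the fingers measure 114 mm over their backs; the gripper's body (76 mm by 85 mm) begins 54 mm behind the grasp point. The pads swing forward as they close: fully open they stand 13 mm farther back than shut.
Start: joints at [-1.487, 0.313, 0.046, 1.304, 0, 1.431], TCP at [0.128, -0.561, 0.231] pointing down, gripper open.
Joint ranges: [-2.76, 2.76], [-0.86, 1.69], [-1.03, 1.26], [-2.2, 2.34], [-1.47, 1.5], [-3.14, 3.14]. Speed limits (rad/s): [2.57, 2.57, 3.14, 3.14, 3.14, 3.14].

INTERFACE

Orientations are given as a unit quaternion [w, x, y, z].
In Python, from workcell import env gives the robot as it stands. The module is installed in compiled form; this text tells all that it offers.
- The arm moves only by the shell command python3 -m pendant 'ROWS' [FORCE]. ROWS is JSON, a list of rows, each an object with "fingers": the finger opening in mm, from 0 to 85.4; "delta_pos": the shift along the tool's x, y, z in mm, a list of three; "angular": the turn, a rotation vector about the tool's x, y, z in rad, a list of three. In form: [{"fingers": fingers, "delta_pos": [x, y, z], "angular": [ax, ay, az]}, ...]. A call has 1 to 12 rows; each row shifts and turns the commanded pose from where the row before left it, along the tool's axes as they then stand; what a row does not reach is not made up. A row lasts 1/10 s, in which the tool goes at most 50 mm and 8.59 degrees, less where a joint would pass 70% of its speed; a pose out of reach is approached as far as the arm can. A call is refused whole if a number of a shift passes 50 or a number of a turn 0.15, either way. A call with a gripper value outside its range is refused whole. The fingers move at their own pace and stop on an object; FORCE is the grip in N (left out, the last holds). Time passes only in rows, so rows that do not move let the fingers close. It gives the time, the measured TCP pose, the force and the opening at its end, in the units of the state.
- env.get_state(): the state, without advancing time (a new reading comes with each control period).
- env.read_camera(name): name is "scene" or "top" or "wrist"; returns the picture (400x640x3 uint8, blue, green, red); there is no depth.
- env.camera_params(name): a dict with "fx", "fy", "cx", "cy" (pixels), "view" (4x4, takes a point from world to camera coordinates). Camera axes: x right, y up, looking along -z (the intrinsics and any distortion apply to the point x, -y, -z); pixel columns grow to the right and rows downward; lengths in m; the calibration is good to about 2 mm. A picture is of the moment at which its call begins: read the wrist's pose just before it. camera_params takes no time and is no camera call; for the wrist camera it gives the pose at the moment of the call.
- env.hand_in(): hands the job in, once; it reports no verdict.
The state is a dict: "clock": time; "joint_pos": joint angles; "qvel": joint speeds; "tau": joint torques, N m; "tcp_pos": TCP position; "orientation": TCP orientation; "wrist_force": force on the tool from outside, world axes, zero at the start; "ft_torque": the same for the moment, N m; "finger_gap": finger opening in m.
Only numpy, scipy, OpenCV 4.12 (cv2) and the standard library are available. Lean on these libraries where they do the work, as an engineer would, in place of code of your own. Each camera call takes 0.05 s, during which the arm holds its last target. There are 200 camera calls.

TASK

The aluminium carrier plate with the knife blade strapped to it has been laid on the finishing fixture but has missed its two locating pins and is propped up on them. Without gripping or lifting it, nudge the plate sideways with the fingers until both its holes drop over the pins and it lies flat on the base block, then push the swing keeper round with a fingertip until it points straight across the plate, up to its stop. Leave the other things on the bench where they are.

Things in the scene. Friction and masses are not known exactly. Their poses are not given: they have to be found in the camera images.
- finishing_fixture: Steel base block bolted to the bench, flat top 20 mm above it. Origin at bench level midway between the pins; own x away from the robot (turned by the yaw), own y to the left along the line of pins. The block spans x -105 to +95, y -165 to +165 mm; the seated plate x -45 to +45, y -105 to +105 mm, its corners marked by short bright scribed lines.
- pin_left (a point): Foot of the left (+y) locating pin, on its axis at the level of the block's top face. Round steel pin, 10 mm diameter, standing 8 mm out of the block: 3 mm straight, then a taper to a rounded tip of 6 mm diameter. 160 mm between the pins. At the start the plate hides both pins.
- pin_right (a point): Foot of the right (-y) locating pin, alike.
- carrier_plate: Loose aluminium plate, 90 (own x) x 210 (y) x 14 mm, 0.5 to 0.8 kg, origin at the centre of its underside. A blade under two straps (up to 26 mm above the underside) lies on its robot-side half. At the start it is 16 to 28 mm too near along the fixture's -x, up to 14 mm off in y and 0.09 rad in yaw, its near edge on the block, its far edge tipped up about 0.12 rad on the pins. A few newtons slide it.
- hole_left (a point): Centre, at the underside, of the plate's left (+y) hole; belongs on pin_left. Two round through holes of 13 mm diameter, 160 mm apart, at plate own x = 0, y = +80 and -80 mm. The plate drops by itself when both holes are within about 3 mm of the pins.
- hole_right (a point): Centre of the plate's right (-y) hole, at its underside; belongs on pin_right.
- keeper_pivot (a point): On the vertical axis of the keeper's pivot, half-way up the keeper bar: 63 mm beyond the line of the pins on the fixture's own x, 42 mm above the bench. Below the bar stands a fixed round boss of 24 mm diameter; a screw head of 16 mm diameter rises 7 mm above the bar.
- keeper_nose (a point): Centre of the rounded nose of the keeper, half-way up the bar, 41 mm from the pivot axis. The keeper is a flat steel bar 18 mm wide and 12 mm thick (36 to 48 mm above the bench), reaching 50 mm from the pivot axis; it turns level, 2 mm above the top of a seated plate, and stays where it is left. A plate that is not seated is in its way.
- keeper (a joint): Turn of the keeper about its upright pivot, rad: 0 = pointing along the fixture's own y (to the left), clear of the plate; growing as the nose swings towards the robot over the plate; 1.57 = at its stop, pointing straight back over the plate (fixture's -x). Starts between -0.35 and 0.1. Takes about 2 N at the nose.
- compound_jar: small jar, 36 mm diameter, 42 mm tall, standing on a far corner of the base block; loose, to be left alone.
- handle_scale0: dark wooden knife-handle slab, 115 x 32 x 9 mm, lying on the bench; loose, to be left alone.
- handle_scale1: a second dark wooden knife-handle slab, 115 x 32 x 9 mm, lying on the bench; loose, to be left alone.
- file: flat file with a wooden handle, 278 mm long, 25 mm high, lying on the bench; loose, to be left alone.
- oil_bottle: white plastic squeeze bottle, 44 mm diameter, 110 mm tall, standing behind the fixture; loose, to be left alone.
- whetstone: grey sharpening stone on a wooden base, 60 x 170 x 34 mm, lying behind the fixture; loose, to be left alone.
- wrench: spanner, 160 mm long, lying flat in front of the fixture, 8 mm high; loose, to be left alone.
- sanding_block: wooden sanding block, 110 x 40 x 28 mm, on the bench; loose, to be left alone.
Mind the look-alikes: they are no part of the job. There is more than one size of the carrier_plate; the job needs the smallest.

How it is judged:
On the way, in this order (a step that is already met when the one before it is completed fails the run):
1. the plate has dropped over both pins and lies flat on the block, with the keeper still clear (horizontal distance between hole_left and pin_left below 0.003 m and horizontal distance between hole_right and pin_right below 0.003 m and z of hole_left in the frame of pin_left below 0.002 m and z of hole_right in the frame of pin_right below 0.002 m and angle between carrier_plate's own z axis and vertical below 0.035 rad and value of joint keeper below 0.7 rad), for 0.2 s.
2. the keeper has been swung across the plate to its stop (value of joint keeper above 1.45 rad), for 0.2 s.
At the end, for the whole second after the job is handed in: Both holes of the carrier plate are over their pins (within 3 mm, left on left and right on right), the plate lies flat and still on the block (underside within 2 mm of the block's top at both holes), and the keeper is swung across it to within about 0.12 rad of its stop (horizontal distance between hole_left and pin_left below 0.003 m and horizontal distance between hole_right and pin_right below 0.003 m and z of hole_left in the frame of pin_left below 0.002 m and z of hole_right in the frame of pin_right below 0.002 m and angle between carrier_plate's own z axis and vertical below 0.035 rad and value of joint keeper above 1.45 rad and linear speed of carrier_plate below 0.01 m/s); the robot touches nothing.
It fails at once if the plate is lifted clear of the fixture (height (world z) of carrier_plate above 0.03 m and contact force between carrier_plate and finishing_fixture below 0.02 N).
It fails at once if the plate is heaved up on edge (angle between carrier_plate's own z axis and vertical above 0.3 rad).
It fails at once if another thing on the bench is moved by more than 20 mm (distance of any of compound_jar, handle_scale0, handle_scale1, file, oil_bottle, whetstone, wrench, sanding_block from where it was at the start of the episode above 0.02 m).
It also fails if it takes over 64 s, if anything falls off the work surface, if the arm or the gripper's body presses on something with over 40 N, if the wrist force passes 120 N, or if a joint passes its speed limit or range.

## Working session

There is one attempt and no reset: what is moved stays moved. The work goes in short steps, Python scripts to look and compute and a shell command to move; the robot and the scene stay as the last step left them, time stands still between calls to the robot, and variables do not carry over. Pictures are saved under pics/ and viewed, about 8 in all and at most 12, crops included, and the job is handed in when it is done.

```bash
mkdir -p pics; ls; python3 - <<'E'
from workcell import env
import cv2, numpy as np
s=env.get_state(); print(s)
for n in ("scene","top"):
    im=env.read_camera(n); cv2.imwrite(f"pics/{n}0.png",im)
    p=env.camera_params(n); print(n,p)
E
```

```text
pics
{'clock': 0.0, 'joint_pos': array([-1.48661099e+00,  3.13993687e-01,  4.49495998e-02,  1.30358672e+00,
       -3.70945212e-05,  1.43120594e+00]), 'qvel': array([-7.31008927e-04, -8.20690703e-04, -8.60613336e-04,  2.19696132e-03,
       -1.59589931e-03, -8.84673801e-05]), 'tau': array([ 1.18233006e-04, -4.80626822e+01,  2.98533064e+01,  1.92877860e-02,
       -9.59000226e-05, -1.09313492e-08]), 'tcp_pos': array([ 0.12754063, -0.56014221,  0.23040067]), 'orientation': array([-9.17401945e-04,  9.93746661e-01,  1.11654523e-01,  6.86648071e-06]), 'wrist_force': array([-0.24531734, -0.50015658,  0.98380578]), 'ft_torque': array([ 0.04679957,  0.02403952, -0.01795897]), 'finger_gap': 0.08534192838519204}
scene {'fx': 382.99605126258257, 'fy': 382.99605126258257, 'cx': 320.2966620019201, 'cy': 203.2996573424998, 'view': array([[ 0.52075107,  0.8535049 ,  0.01864696, -0.26008791],
       [-0.67111477,  0.39577333,  0.62687194,  0.30951655],
       [ 0.5276583 , -0.33895848,  0.77889914, -1.37066119],
       [ 0.        ,  0.        ,  0.        ,  1.        ]])}
top {'fx': 463.3705257346341, 'fy': 463.3705257346341, 'cx': 320.3104202724716, 'cy': 192.58513077623164, 'view': array([[ 0.02205518, -0.99960816,  0.01723674, -0.00886906],
       [ 0.98910519,  0.02432697,  0.14518649, -0.506326  ],
       [-0.14554892,  0.01384683,  0.98925415, -1.2835312 ],
       [ 0.        ,  0.        ,  0.        ,  1.        ]])}
```

View pics/top0.png

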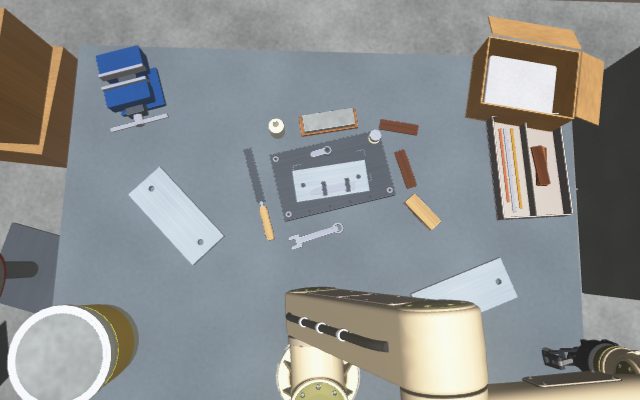

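View pics/scene0.png

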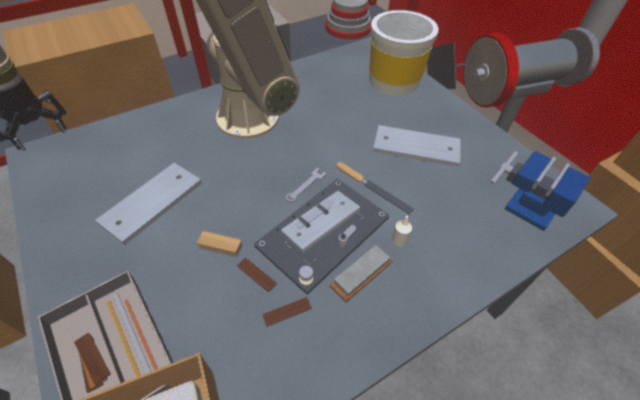

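Candidates for the carrier plate are the one on the fixture at top (330,180), a larger one at (175,215) and a larger one at (465,290). The one on the fixture, with the straps and the smallest, is the one I want. The keeper is at (320,152) and the jar at (375,136). Next is a close crop to check this.

```bash
python3 - <<'E'
import cv2
im=cv2.imread("pics/top0.png")[122:226,262:402]
cv2.imwrite("pics/crop0.png",cv2.resize(im,None,fx=5.5,fy=5.5,interpolation=cv2.INTER_CUBIC))
E
```

```text
(no output)
```

View pics/crop0.png

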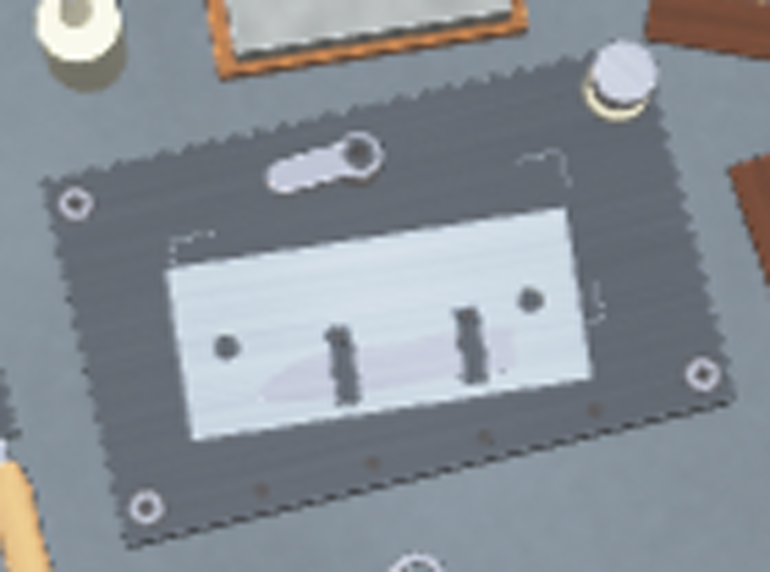

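The crop confirms the plate (holes, straps and blade). Block corners are at crop (42,183), (127,547) and (733,400). The scribed seat corners are at (170,240) and (565,155), and the plate corners at (168,268), (565,210), (592,378) and (192,438). The keeper pivots at (360,155) with its nose at (280,178).

```bash
cat >h.py <<'E'
import numpy as np, cv2
from scipy.optimize import least_squares
from scipy.spatial.transform import Rotation as R
from workcell import env
def proj(P,p):
    P=np.atleast_2d(P); c=P@p['view'][:3,:3].T+p['view'][:3,3]
    return np.c_[p['fx']*c[:,0]/-c[:,2]+p['cx'], -p['fy']*c[:,1]/-c[:,2]+p['cy']]
def ray(uv,z,p):
    uv=np.atleast_2d(uv).astype(float)
    d=np.c_[(uv[:,0]-p['cx'])/p['fx'],-(uv[:,1]-p['cy'])/p['fy'],-np.ones(len(uv))]
    Rw=p['view'][:3,:3]; o=-Rw.T@p['view'][:3,3]; d=d@Rw
    return o+d*((z-o[2])/d[:,2])[:,None]
def fit(local,world):  # 2D rigid: world = t + Rz(yaw) local
    f=lambda q:(np.array(local)[:,:2]@np.array([[np.cos(q[2]),np.sin(q[2])],[-np.sin(q[2]),np.cos(q[2])]])+q[:2]-world[:,:2]).ravel()
    r=least_squares(f,[world[0,0],world[0,1],0]); return r.x, f(r.x).reshape(-1,2)
def tocmd(d):  # world vector (mm) -> tool axes
    q=env.get_state()['orientation']; return R.from_quat(np.r_[q[1:],q[0]]).inv().apply(d)
E
python3 - <<'E'
from h import *
np.set_printoptions(precision=4,suppress=True)
p=env.camera_params("top")
c=lambda a:np.array(a)/5.5-0.4+[262,122]
w=ray(c([[42,183],[127,547],[733,400],[170,240],[565,155]]),.02,p)
q,e=fit([[.095,.165],[-.105,.165],[-.105,-.165],[.045,.105],[.045,-.105]],w); print("fix",q);print(e*1e3)
print("keeper piv,nose",ray(c([[360,155],[290,175]]),.048,p))
far=ray(c([[168,268],[565,210]]),.039,p);near=ray(c([[592,378],[192,438]]),.034,p)
print("plate corners",far,near)
print("holes",ray(c([[227,347],[530,300]]),.038,p))
cs,sn=np.cos(q[2]),np.sin(q[2]);M=np.array([[cs,sn],[-sn,cs]])
print("in fixture:",(np.r_[far,near][:,:2]-q[:2])@M.T)
print("jar,others");
s=env.get_state(); print(s['clock'],R.from_quat(np.r_[s['orientation'][1:],s['orientation'][0]]).as_matrix())
v=env.camera_params("wrist"); V=np.linalg.inv(v['view']); print(v['fx'],v['cx'],v['cy']); print(V, s['tcp_pos'])
E
```

```text
fix [ 0.5684 -0.0296  0.257 ]
[[ 1.9669  0.0887]
 [ 0.7088  0.6777]
 [-0.3302 -2.7004]
 [-2.0791 -1.9149]
 [-0.2664  3.8489]]
keeper piv,nose [[ 0.6292 -0.0135  0.048 ]
 [ 0.6176  0.0227  0.048 ]]
plate corners [[ 0.5685  0.085   0.039 ]
 [ 0.6047 -0.1217  0.039 ]] [[ 0.5168 -0.1371  0.034 ]
 [ 0.4803  0.0701  0.034 ]]
holes [[ 0.5278  0.0532  0.038 ]
 [ 0.5565 -0.1039  0.038 ]]
in fixture: [[ 0.0292  0.1108]
 [ 0.0117 -0.0983]
 [-0.0772 -0.0909]
 [-0.0599  0.1188]]
jar,others
0.1 [[ 0.9751  0.2219 -0.0001]
 [ 0.2219 -0.9751  0.0016]
 [ 0.0002 -0.0016 -1.    ]]
304.27063272151264 320.4469327467881 196.32490770867406
[[ 0.2203  0.9392  0.2635  0.1931]
 [-0.9754  0.2127  0.0576 -0.546 ]
 [-0.0019 -0.2697  0.9629  0.3741]
 [ 0.      0.      0.      1.    ]] [ 0.1276 -0.5602  0.2305]
```

```bash
python3 -m pendant '[{"fingers":85,"delta_pos":[0,0,0],"angular":[0,0,-0.15]},{"fingers":85,"delta_pos":[0,0,0],"angular":[0,0,-0.15]},{"fingers":85,"delta_pos":[0,0,0],"angular":[0,0,-0.15]},{"fingers":85,"delta_pos":[0,0,0],"angular":[0,0,-0.15]},{"fingers":85,"delta_pos":[0,0,0],"angular":[0,0,-0.15]},{"fingers":85,"delta_pos":[0,0,0],"angular":[0,0,-0.15]},{"fingers":85,"delta_pos":[0,0,0],"angular":[0,0,-0.15]},{"fingers":85,"delta_pos":[0,0,0],"angular":[0,0,-0.15]},{"fingers":85,"delta_pos":[0,0,0],"angular":[0,0,-0.15]},{"fingers":85,"delta_pos":[0,0,0],"angular":[0,0,-0.15]},{"fingers":85,"delta_pos":[0,0,0],"angular":[0,0,-0.15]},{"fingers":85,"delta_pos":[0,0,0],"angular":[0,0,-0.15]}]'
python3 -m pendant '[{"fingers":85,"delta_pos":[0,0,0],"angular":[0,0,-0.15]},{"fingers":85,"delta_pos":[0,0,0],"angular":[0,0,-0.15]},{"fingers":85,"delta_pos":[0,0,0],"angular":[0,0,-0.15]},{"fingers":85,"delta_pos":[0,0,0],"angular":[0,0,-0.15]},{"fingers":85,"delta_pos":[0,0,0],"angular":[0,0,-0.15]},{"fingers":85,"delta_pos":[0,0,0],"angular":[0,0,-0.15]},{"fingers":85,"delta_pos":[0,0,0],"angular":[0,0,-0.15]},{"fingers":85,"delta_pos":[0,0,0],"angular":[0,0,-0.15]},{"fingers":85,"delta_pos":[0,0,0],"angular":[0,0,-0.15]},{"fingers":85,"delta_pos":[0,0,0],"angular":[0,0,-0.03]}]'
python3 - <<'E'
from h import *
s=env.get_state(); print(s['joint_pos'].round(3),s['tcp_pos'],R.from_quat(np.r_[s['orientation'][1:],s['orientation'][0]]).as_matrix().round(4))
# view pose: tcp target
print(tocmd(np.array([490,-45,240])-s['tcp_pos']*1e3))
E
```

```text
clock: 1.3
tcp_pos: [0.1276, -0.5604, 0.2308]
orientation: [-0.0, 0.528, 0.849, 0.0]
wrist_force: [0.7, 0.8, -0.7]
finger_gap: 0.0846
clock: 2.3
tcp_pos: [0.1276, -0.5604, 0.2308]
orientation: [0.0, -0.132, 0.991, 0.0]
wrist_force: [-0.2, -0.4, -0.7]
finger_gap: 0.0849
[-1.487  0.314  0.046  1.304 -0.    -1.751] [ 0.12757496 -0.56042391  0.23082532] [[-9.653e-01 -2.610e-01 -1.000e-04]
 [-2.610e-01  9.653e-01  9.000e-04]
 [-2.000e-04  9.000e-04 -1.000e+00]]
[-484.37886044  402.9873745    -8.7285931 ]
```

```bash
python3 -m pendant '[{"fingers":85,"delta_pos":[-38,32,0],"angular":[0,0,0]},{"fingers":85,"delta_pos":[-38,32,0],"angular":[0,0,0]},{"fingers":85,"delta_pos":[-38,32,0],"angular":[0,0,0]},{"fingers":85,"delta_pos":[-38,32,0],"angular":[0,0,0]},{"fingers":85,"delta_pos":[-38,32,0],"angular":[0,0,0]},{"fingers":85,"delta_pos":[-38,32,0],"angular":[0,0,0]},{"fingers":85,"delta_pos":[-38,32,0],"angular":[0,0,0]},{"fingers":85,"delta_pos":[-38,32,0],"angular":[0,0,0]},{"fingers":85,"delta_pos":[-38,32,0],"angular":[0,0,0]},{"fingers":85,"delta_pos":[-38,32,0],"angular":[0,0,0]},{"fingers":85,"delta_pos":[-38,32,0],"angular":[0,0,0]},{"fingers":85,"delta_pos":[-38,32,0],"angular":[0,0,0]}]'
python3 -m pendant '[{"fingers":85,"delta_pos":[0,0,0],"angular":[0,0,0]}]'
python3 - <<'E'
from h import *
import pickle
s=env.get_state(); p=env.camera_params("wrist"); im=env.read_camera("wrist")
print(s['joint_pos'].round(3))
pickle.dump((p,im),open("w1.pkl","wb")); cv2.imwrite("pics/w1.png",im)
E
```

```text
clock: 3.5
tcp_pos: [0.4692, -0.0696, 0.2313]
orientation: [0.0, -0.129, 0.992, -0.0]
wrist_force: [0.6, -0.4, 0.5]
finger_gap: 0.0849
clock: 3.6
tcp_pos: [0.4708, -0.0669, 0.231]
orientation: [0.001, -0.133, 0.991, 0.001]
wrist_force: [-0.9, -0.7, -0.0]
finger_gap: 0.0851
[-0.311  0.12  -0.2    1.25   0.002 -0.579]
```

View pics/w1.png

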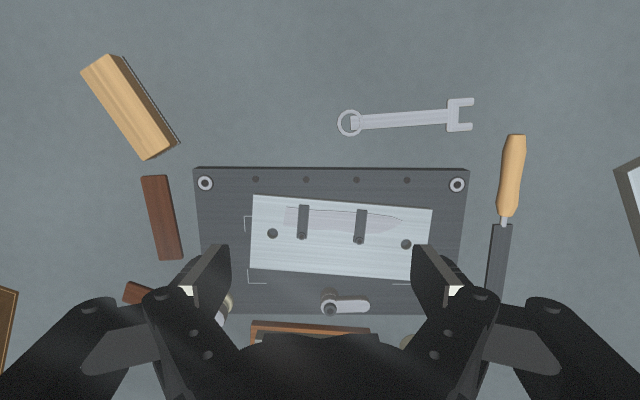

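The wrist view is seen from beyond the fixture, with the robot towards the top of the picture. The block's near corners are around (194,168) and (469,169), and the plate corners around (253,194), (433,209) and (250,270). The scribed brackets are around (245,217) and (248,283), and the keeper pivot is near (329,309). I'll enlarge it for accuracy.

```bash
python3 - <<'E'
import cv2
im=cv2.imread("pics/w1.png")[160:330,185:475]
im=cv2.convertScaleAbs(im,alpha=1.5,beta=0)
cv2.imwrite("pics/w1c.png",cv2.resize(im,None,fx=2.75,fy=2.75,interpolation=cv2.INTER_CUBIC))
E
```

```text
(no output)
```

View pics/w1c.png

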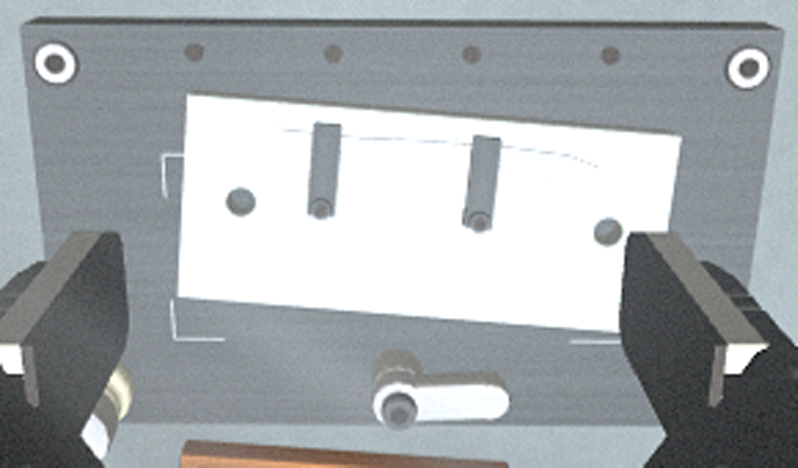

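```bash
python3 - <<'E'
from h import *
import pickle
np.set_printoptions(precision=4,suppress=True)
p,im=pickle.load(open("w1.pkl","rb"))
c=lambda a:np.array(a)/2.75-0.3+[185,160]
w=ray(c([[22,28],[782,33],[163,155],[174,339]]),.02,p)
q,e=fit([[-.105,-.165],[-.105,.165],[-.045,-.105],[.045,-.105]],w); print("fix",q);print(e*1e3)
cs,sn=np.cos(q[2]),np.sin(q[2]);M=np.array([[cs,sn],[-sn,cs]])
L=lambda uv,z:(ray(c(uv),z,p)[:,:2]-q[:2])@M.T*1e3
print("near top corners",L([[187,95],[681,136]],.034),"far",L([[178,297]],.0447))
print("holes at top",L([[241,201],[608,231]],.0393))
print("piv,nose tip",L([[398,410]],.055),L([[508,402],[500,402]],.048))
# plate 3D fit: x,y,yaw, pitch .12
z=.12
def f(v):
    Rm=R.from_euler('ZY',[v[2]+q[2],-v[3]]).as_matrix()
    o=np.r_[q[:2]+M.T@v[:2],v[4]]
    loc=np.array([[-.045,-.105,.014],[-.045,.105,.014],[.045,-.105,.014],[0,-.08,.014],[0,.08,.014]])
    return ((proj(loc@Rm.T+o,p)-c([[187,95],[681,136],[178,297],[241,201],[608,231]])).ravel(),)[0]
def g(v): return np.r_[f(v),(v[3]-.12)/.02,(v[4]-.0254)/.001]
r=least_squares(g,[-.024,.01,-.08,.12,.0254]);print("plate in fix x,y,yaw,pitch,z",r.x,f(r.x))
s=env.get_state();print("tool yaw vs fix", s['tcp_pos'])
t=ray([[276,127]],.11,env.camera_params("top"));print("bottle in fix",(t[:,:2]-q[:2])@M.T*1e3)
E
```

```text
fix [ 0.5677 -0.0295  0.2552]
[[-0.3777 -2.3573]
 [ 0.0485  0.9663]
 [ 1.6998  1.0552]
 [-1.3706  0.3358]]
near top corners [[-78.7953 -90.2841]
 [-62.7844 120.2282]] far [[ 10.1496 -96.3533]]
holes at top [[-33.1404 -68.1802]
 [-20.7223  91.1511]]
piv,nose tip [[59.1461  0.7131]] [[59.557  50.5775]
 [59.5925 46.9667]]
plate in fix x,y,yaw,pitch,z [-0.025   0.0114 -0.0758  0.1154  0.0255] [ 0.3976 -0.2113 -0.3926 -0.2865 -0.1338 -0.1374 -0.0322  0.4198  0.1542
  0.1884]
tool yaw vs fix [ 0.4695 -0.0689  0.2309]
bottle in fix [[143.4326 126.9055]]
```

```bash
python3 - <<'E'
from h import *
import pickle
np.set_printoptions(precision=1,suppress=True)
p,im=pickle.load(open("w1.pkl","rb"))
# tip candidates, tool frame at the camera moment
s=env.get_state()
T=R.from_quat(np.r_[s['orientation'][1:],s['orientation'][0]])
for z in (0,-.013):
  P=np.array([[x,y,z] for y in (-.0425,-.055,.0425,.055) for x in (.011,-.011)])
  print(z,proj(T.apply(P)+s['tcp_pos'],p).tolist())
q=np.array([.5677,-.0295,.2552]);cs,sn=np.cos(q[2]),np.sin(q[2]);M=np.array([[cs,sn],[-sn,cs]])
print("tcp local",M@(s['tcp_pos'][:2]-q[:2])*1e3,s['tcp_pos'], s['clock'])
print("rotvec err",(R.from_euler('Z',q[2]).inv()*T).as_matrix())
tgt=np.r_[q[:2]+M.T@[-.105,.010],.06]
print(tocmd((tgt-s['tcp_pos'])*1e3))
E
```

```text
0 [[234.05350276067537, 227.80397137753462], [237.28794592470868, 266.9923484660823], [209.29008572249825, 227.8158678796163], [213.45087345150023, 267.0068785082527], [402.33762020325526, 227.72312662374424], [399.28078113619995, 266.8936046824416], [427.0695431291913, 227.7112452516332], [423.08867027927204, 266.8790924291595]]
-0.013 [[226.42402798486006, 238.19863681361153], [230.24316117253386, 280.2986046361182], [199.46428379843815, 238.21251160740132], [204.37773722046614, 280.3155048972135], [409.62333657646724, 238.10435355144256], [406.0111844288257, 280.18375921580986], [436.54575656040015, 238.09049796650032], [431.8422507858714, 280.16688140369257]]
tcp local [-105.   -13.3] [ 0.5 -0.1  0.2] 3.65
rotvec err [[-1. -0. -0.]
 [-0.  1.  0.]
 [ 0.  0. -1.]]
[ -0.3  23.3 170.9]
```

The open fingertips do stand 13 mm back from the TCP. Next I lower behind the near edge and push with both fingers.

```bash
python3 -m pendant '[{"fingers":85,"delta_pos":[0,23,40],"angular":[0,0,0.01]},{"fingers":85,"delta_pos":[0,0,45],"angular":[0,0,0]},{"fingers":85,"delta_pos":[0,0,45],"angular":[0,0,0]},{"fingers":85,"delta_pos":[0,0,45],"angular":[0,0,0]},{"fingers":85,"delta_pos":[0,0,35],"angular":[0,0,0]},{"fingers":85,"delta_pos":[0,0,0],"angular":[0,0,0]}]'
python3 -m pendant '[{"fingers":85,"delta_pos":[0,0,3],"angular":[0,0,0]},{"fingers":85,"delta_pos":[0,0,3],"angular":[0,0,0]},{"fingers":85,"delta_pos":[0,0,0],"angular":[0,0,0]}]'
```

```text
clock: 4.25
tcp_pos: [0.4576, -0.0494, 0.0173]
orientation: [-0.005, -0.124, 0.992, 0.002]
wrist_force: [-0.9, 0.9, 0.1]
finger_gap: 0.0852
clock: 4.55
tcp_pos: [0.4639, -0.0502, 0.0168]
orientation: [0.001, -0.125, 0.992, -0.001]
wrist_force: [0.7, 0.3, -1.2]
finger_gap: 0.0851
```

```bash
python3 -m pendant '[{"fingers":85,"delta_pos":[-8,0,2],"angular":[0,0,0]},{"fingers":85,"delta_pos":[-8,0,0],"angular":[0,0,0]},{"fingers":85,"delta_pos":[-3,0,0],"angular":[0,0,0]},{"fingers":85,"delta_pos":[-3,0,0],"angular":[0,0,0]},{"fingers":85,"delta_pos":[-2,0,0],"angular":[0,0,0]}]'
python3 -m pendant '[{"fingers":85,"delta_pos":[-3,0,0],"angular":[0,0,0]},{"fingers":85,"delta_pos":[-3,0,0],"angular":[0,0,0]},{"fingers":85,"delta_pos":[-3,0,0],"angular":[0,0,0]},{"fingers":85,"delta_pos":[-3,0,0],"angular":[0,0,0]},{"fingers":85,"delta_pos":[0,0,0],"angular":[0,0,0]}]'
python3 - <<'E'
from h import *
import pickle
s=env.get_state();p=env.camera_params("wrist"); im=env.read_camera("wrist")
q=np.array([.5677,-.0295,.2552]);cs,sn=np.cos(q[2]),np.sin(q[2]);M=np.array([[cs,sn],[-sn,cs]])
print("tcp local",M@(s['tcp_pos'][:2]-q[:2])*1e3)
pickle.dump((p,im),open("w2.pkl","wb"))
im2=env.read_camera("top");c=cv2.resize(im2[122:226,262:402],None,fx=4.5,fy=4.5,interpolation=cv2.INTER_CUBIC)
w=cv2.resize(im,(630,394)); out=np.zeros((394+0,630,3),np.uint8)
cv2.imwrite("pics/w2.png",im); cv2.imwrite("pics/t2.png",im2)
E
```

```text
clock: 5.05
tcp_pos: [0.485, -0.0437, 0.0132]
orientation: [-0.001, -0.126, 0.992, -0.001]
wrist_force: [-4.3, -2.1, 3.9]
finger_gap: 0.085
clock: 5.55
tcp_pos: [0.4965, -0.0405, 0.0129]
orientation: [-0.001, -0.126, 0.992, -0.0]
wrist_force: [-2.8, -1.1, 1.5]
finger_gap: 0.0848
tcp local [-71.69852547   7.32940431]
```

View pics/w2.png

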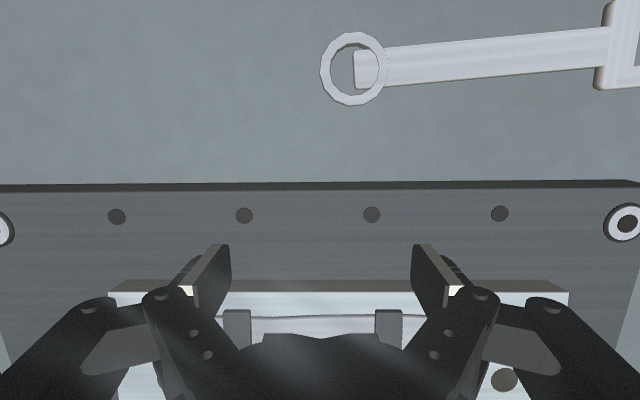

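The near edge lies level against both fingers, from about (117,281) to (561,279) at the bottom and from (109,291) to (568,291) at the top. The yaw is therefore corrected.

```bash
python3 - <<'E'
from h import *
import pickle
np.set_printoptions(precision=1,suppress=True)
p,im=pickle.load(open("w2.pkl","rb"))
q=np.array([.5677,-.0295,.2552]);cs,sn=np.cos(q[2]),np.sin(q[2]);M=np.array([[cs,sn],[-sn,cs]])
L=lambda uv,z:(ray(uv,z,p)[:,:2]-q[:2])@M.T*1e3
print(L([[117,281],[561,279]],.02),L([[109,291],[568,291]],.034))
print("block screws (exp sym)",L([[117,217],[245,216],[372,215],[500,214]],.02), L([[0,192],[640,188]],.02))
p1,_=pickle.load(open("w1.pkl","rb"))
print("w1 same dots",(ray(np.array([[194,52],[333,54],[471,54],[610,55]])/2.75-.3+[185,160],.02,p1)[:,:2]-q[:2])@M.T*1e3)
E
```

```text
[[-59.1 -96. ]
 [-59.1 128.1]] [[-62.4 -90. ]
 [-61.3 120.2]]
block screws (exp sym) [[-93.3 -89.7]
 [-93.5 -28.9]
 [-93.7  31.4]
 [-93.9  92. ]] [[-105.8 -141.7]
 [-106.3  154.9]]
w1 same dots [[-94.3 -89.5]
 [-94.  -29.3]
 [-94.6  30.5]
 [-94.8  90.8]]
```

```bash
python3 -m pendant '[{"fingers":85,"delta_pos":[10,0,0],"angular":[0,0,0]},{"fingers":85,"delta_pos":[0,0,-30],"angular":[0,0,0]},{"fingers":85,"delta_pos":[0,0,-30],"angular":[0,0,0]},{"fingers":0,"delta_pos":[-16,36,0],"angular":[0,0,0]},{"fingers":0,"delta_pos":[-16,36,0],"angular":[0,0,0]},{"fingers":0,"delta_pos":[-16,36,0],"angular":[0,0,0]},{"fingers":0,"delta_pos":[-16,36,0],"angular":[0,0,0]},{"fingers":0,"delta_pos":[0,0,0],"angular":[0,0,0]},{"fingers":0,"delta_pos":[0,0,0],"angular":[0,0,0]},{"fingers":0,"delta_pos":[0,0,22],"angular":[0,0,0]},{"fingers":0,"delta_pos":[0,0,22],"angular":[0,0,0]},{"fingers":0,"delta_pos":[0,0,0],"angular":[0,0,0]}]'
python3 - <<'E'
from h import *
import pickle
s=env.get_state();p=env.camera_params("wrist"); im=env.read_camera("wrist")
q=np.array([.5677,-.0295,.2552]);cs,sn=np.cos(q[2]),np.sin(q[2]);M=np.array([[cs,sn],[-sn,cs]])
print("tcp local",M@(s['tcp_pos'][:2]-q[:2])*1e3,s['tcp_pos'])
pickle.dump((p,im),open("w3.pkl","wb"))
cv2.imwrite("pics/w3.png",im); 
E
```

```text
clock: 6.85
tcp_pos: [0.511, 0.111, 0.0268]
orientation: [-0.003, -0.125, 0.992, 0.0]
wrist_force: [-1.1, -0.2, 0.7]
finger_gap: 0.0
tcp local [-19.37461966 150.22070849] [0.51103131 0.11096458 0.02684845]
```

View pics/w3.png

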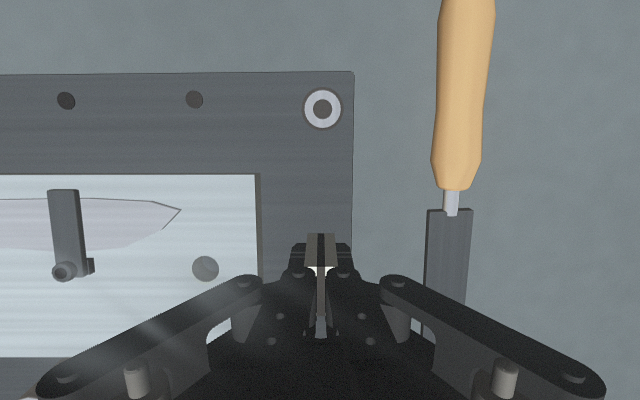

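The fingertip at (305–337, 233) stands left of the plate end. The plate's near-left corner is at (254,174), the left hole at (205,268) and the block corner at (354,72).

```bash
python3 - <<'E'
from h import *
import pickle
np.set_printoptions(precision=1,suppress=True)
p,im=pickle.load(open("w3.pkl","rb"))
q=np.array([.5677,-.0295,.2552]);cs,sn=np.cos(q[2]),np.sin(q[2]);M=np.array([[cs,sn],[-sn,cs]])
L=lambda uv,z:(ray(uv,z,p)[:,:2]-q[:2])@M.T*1e3
print("corner",L([[254,174]],.034),"hole top",L([[205,268]],.042),"tip",L([[305,233],[337,233]],.027),"dots",L([[66,100],[194,99]],.02),"blk corner",L([[354,72]],.02),L([[0,76]],.02))
print("end edge at tip row",L([[263,270]],.042))
E
```

```text
corner [[-61.5 119.6]] hole top [[-18.4  95.5]] tip [[-29.5 141.9]
 [-29.4 158.2]] dots [[-94.8  30. ]
 [-94.9  90.5]] blk corner [[-106.3  165.8]] [[-105.6    1.9]]
end edge at tip row [[-17.1 122.7]]
```

```bash
python3 -m pendant '[{"fingers":0,"delta_pos":[0,-10,0],"angular":[0,0,0]},{"fingers":0,"delta_pos":[0,-8,0],"angular":[0,0,0]},{"fingers":0,"delta_pos":[0,-3,0],"angular":[0,0,0]},{"fingers":0,"delta_pos":[0,-3,0],"angular":[0,0,0]},{"fingers":0,"delta_pos":[0,-3,0],"angular":[0,0,0]},{"fingers":0,"delta_pos":[0,-3,0],"angular":[0,0,0]},{"fingers":0,"delta_pos":[0,-3,0],"angular":[0,0,0]},{"fingers":0,"delta_pos":[0,-1,0],"angular":[0,0,0]},{"fingers":0,"delta_pos":[0,0,0],"angular":[0,0,0]}]'
python3 - <<'E'
from h import *
import pickle
s=env.get_state();p=env.camera_params("wrist"); im=env.read_camera("wrist")
q=np.array([.5677,-.0295,.2552]);cs,sn=np.cos(q[2]),np.sin(q[2]);M=np.array([[cs,sn],[-sn,cs]])
print("tcp local",M@(s['tcp_pos'][:2]-q[:2])*1e3,s['tcp_pos'])
pickle.dump((p,im),open("w4.pkl","wb"))
cv2.imwrite("pics/w4.png",im); 
E
```

```text
clock: 7.8
tcp_pos: [0.5223, 0.0801, 0.0299]
orientation: [0.0, -0.126, 0.992, 0.001]
wrist_force: [-1.6, 4.7, 2.9]
finger_gap: 0.0001
tcp local [-16.29434254 117.55004983] [0.52225918 0.08012961 0.0299172 ]
```

View pics/w4.png

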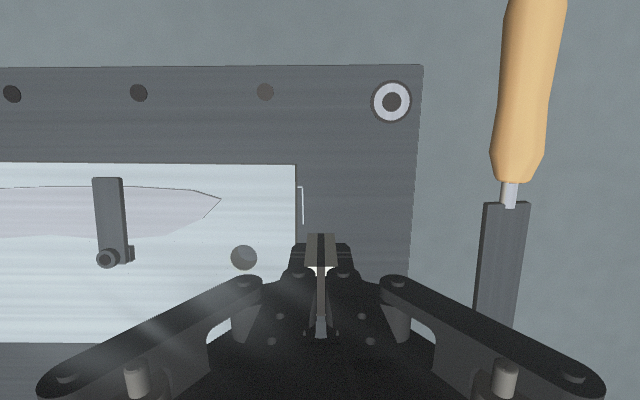

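The plate's near-left corner is at (295,164), the left hole at (244,257), and the scribed seat corner now shows at (303,186).

```bash
python3 - <<'E'
from h import *
import pickle
np.set_printoptions(precision=1,suppress=True)
p,im=pickle.load(open("w4.pkl","rb"))
q=np.array([.5677,-.0295,.2552]);cs,sn=np.cos(q[2]),np.sin(q[2]);M=np.array([[cs,sn],[-sn,cs]])
L=lambda uv,z:(ray(uv,z,p)[:,:2]-q[:2])@M.T*1e3
print("corner",L([[295,164]],.034),"hole top",L([[244,257]],.042),"scribe",L([[302,186],[303,224]],.02),"dots",L([[11,94],[138,93],[265,92]],.02),"blk corner",L([[423,65]],.02))
print("near edge",L([[0,162]],.034))
E
```

```text
corner [[-62.3 105.4]] hole top [[-19.2  80.7]] scribe [[-48.4 107.6]
 [-27.4 107.7]] dots [[-94.3 -30.6]
 [-94.5  30.1]
 [-94.7  90.9]] blk corner [[-106.4  165.3]]
near edge [[-63.8 -30.5]]
```

```bash
python3 -m pendant '[{"fingers":0,"delta_pos":[0,10,0],"angular":[0,0,0]},{"fingers":0,"delta_pos":[0,0,-43],"angular":[0,0,0]},{"fingers":85,"delta_pos":[18,-32,0],"angular":[0,0,0]},{"fingers":85,"delta_pos":[18,-32,0],"angular":[0,0,0]},{"fingers":85,"delta_pos":[18,-32,0],"angular":[0,0,0]},{"fingers":85,"delta_pos":[18,-32,0],"angular":[0,0,0]},{"fingers":85,"delta_pos":[0,0,0],"angular":[0,0,0]},{"fingers":85,"delta_pos":[0,0,0],"angular":[0,0,0]},{"fingers":85,"delta_pos":[0,0,30],"angular":[0,0,0]},{"fingers":85,"delta_pos":[0,0,30],"angular":[0,0,0]},{"fingers":85,"delta_pos":[0,0,0],"angular":[0,0,0]}]'
python3 - <<'E'
from h import *
s=env.get_state()
q=np.array([.5677,-.0295,.2552]);cs,sn=np.cos(q[2]),np.sin(q[2]);M=np.array([[cs,sn],[-sn,cs]])
print("tcp local",M@(s['tcp_pos'][:2]-q[:2])*1e3,s['tcp_pos'],s['finger_gap'])
E
```

```text
clock: 8.95
tcp_pos: [0.479, -0.0507, 0.0092]
orientation: [-0.003, -0.127, 0.992, 0.001]
wrist_force: [-0.1, -0.7, 0.2]
finger_gap: 0.085
tcp local [-91.18423829   1.85599792] [ 0.47900044 -0.05072256  0.0091802 ] 0.08499571449119939
```

```bash
python3 -m pendant '[{"fingers":85,"delta_pos":[-9,0,0],"angular":[0,0,0]},{"fingers":85,"delta_pos":[-6,0,0],"angular":[0,0,0]},{"fingers":85,"delta_pos":[-3,0,0],"angular":[0,0,0]},{"fingers":85,"delta_pos":[-3,0,0],"angular":[0,0,0]},{"fingers":85,"delta_pos":[-3,0,0],"angular":[0,0,0]},{"fingers":85,"delta_pos":[-2,0,0],"angular":[0,0,0]},{"fingers":85,"delta_pos":[0,0,0],"angular":[0,0,0]}]'
python3 -m pendant '[{"fingers":85,"delta_pos":[-2,0,0],"angular":[0,0,0]},{"fingers":85,"delta_pos":[-1,0,0],"angular":[0,0,0]},{"fingers":85,"delta_pos":[-1,0,0],"angular":[0,0,0]},{"fingers":85,"delta_pos":[-1,0,0],"angular":[0,0,0]}]'
python3 -m pendant '[{"fingers":85,"delta_pos":[-1,0,0],"angular":[0,0,0]},{"fingers":85,"delta_pos":[-1,0,0],"angular":[0,0,0]},{"fingers":85,"delta_pos":[0,0,0],"angular":[0,0,0]}]'
python3 - <<'E'
from h import *
import pickle
s=env.get_state();p=env.camera_params("wrist"); im=env.read_camera("wrist")
q=np.array([.5677,-.0295,.2552]);cs,sn=np.cos(q[2]),np.sin(q[2]);M=np.array([[cs,sn],[-sn,cs]])
print("tcp local",M@(s['tcp_pos'][:2]-q[:2])*1e3,s['tcp_pos'])
pickle.dump((p,im),open("w5.pkl","wb"))
a=cv2.imread("pics/w2.png")
cv2.imwrite("pics/w5.png",np.vstack([im[150:400],cv2.resize(env.read_camera("top")[130:222,222:462],(640,245),interpolation=cv2.INTER_CUBIC)]))
E
```

```text
clock: 9.65
tcp_pos: [0.5074, -0.0461, 0.0131]
orientation: [0.0, -0.126, 0.992, -0.0]
wrist_force: [-1.7, 1.1, 0.9]
finger_gap: 0.085
clock: 10.05
tcp_pos: [0.5124, -0.0451, 0.0125]
orientation: [0.0, -0.126, 0.992, -0.0]
wrist_force: [-1.5, -0.3, 1.4]
finger_gap: 0.0851
clock: 10.35
tcp_pos: [0.5128, -0.0445, 0.0121]
orientation: [-0.001, -0.126, 0.992, 0.0]
wrist_force: [-5.0, -2.2, 3.6]
finger_gap: 0.0851
tcp local [-56.90831371  -0.61106606] [ 0.51278904 -0.04445715  0.01207322]
```

View pics/w5.png

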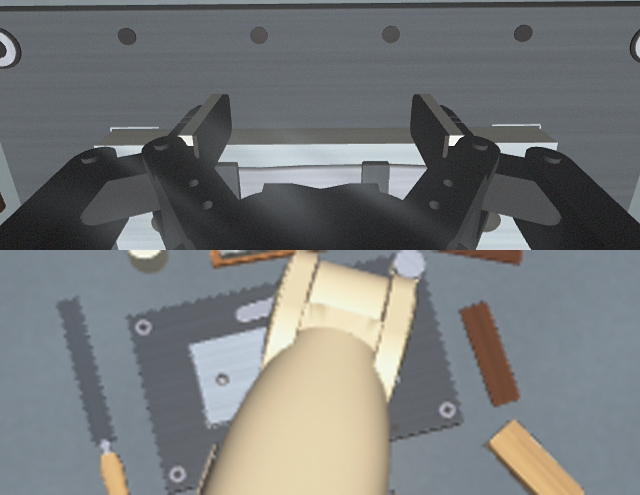

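The near edge now lies within the scribed brackets (109,278) and (540,275), and the force has risen to 6 N. I'll back off and check from above whether the plate has dropped.

```bash
python3 -m pendant '[{"fingers":85,"delta_pos":[12,0,0],"angular":[0,0,0]},{"fingers":85,"delta_pos":[25,0,-40],"angular":[0,0,0]},{"fingers":85,"delta_pos":[25,0,-40],"angular":[0,0,0]},{"fingers":85,"delta_pos":[0,0,-45],"angular":[0,0,0]},{"fingers":85,"delta_pos":[0,0,-45],"angular":[0,0,0]},{"fingers":85,"delta_pos":[0,0,0],"angular":[0,0,0]},{"fingers":85,"delta_pos":[0,0,0],"angular":[0,0,0]}]'
python3 - <<'E'
from h import *
import pickle
s=env.get_state();p=env.camera_params("wrist"); im=env.read_camera("wrist")
pickle.dump((p,im),open("w6.pkl","wb")); cv2.imwrite("pics/w6full.png",im)
cv2.imwrite("pics/w6.png",cv2.resize(cv2.convertScaleAbs(im[150:340,180:480],alpha=1.2),None,fx=2.6,fy=2.6,interpolation=cv2.INTER_CUBIC))
E
```

```text
clock: 11.15
tcp_pos: [0.4548, -0.0603, 0.1836]
orientation: [0.002, -0.126, 0.992, -0.001]
wrist_force: [-0.5, 0.4, -0.6]
finger_gap: 0.0851
```

View pics/w6.png

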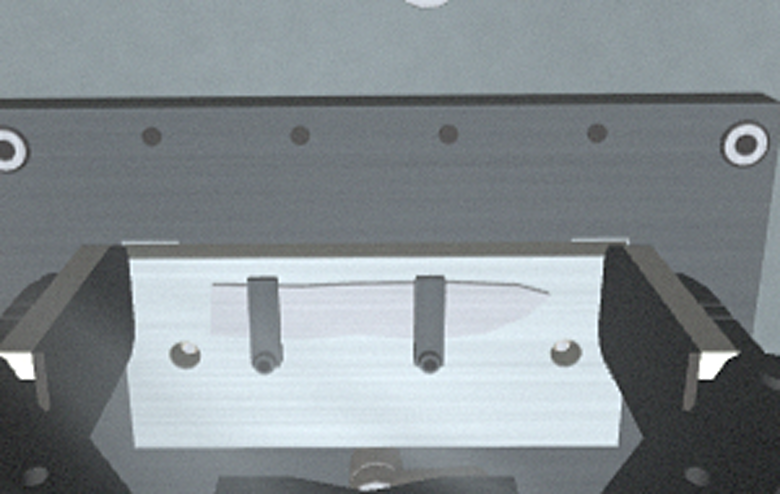

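```bash
python3 - <<'E'
from h import *
import pickle
np.set_printoptions(precision=1,suppress=True,linewidth=200)
p,im=pickle.load(open("w6.pkl","rb"))
q=np.array([.5677,-.0295,.2552]);cs,sn=np.cos(q[2]),np.sin(q[2]);M=np.array([[cs,sn],[-sn,cs]])
c=lambda a:np.array(a)/2.6-0.3+[180,150]
uv=c([[185,354],[566,352],[133,447],[619,447]])
loc=np.array([[0,-.08,.014],[0,.08,.014],[.045,-.105,.014],[.045,.105,.014]])
nr=c([[300,257]])[0]
def f(v):
    Rm=R.from_euler('ZYX',[v[2]+q[2],-v[3],v[4]]).as_matrix(); o=np.r_[q[:2]+M.T@v[:2],v[5]]
    n=proj(np.array([[-.045,-.03,.014]])@Rm.T+o,p)[0]
    return np.r_[(proj(loc@Rm.T+o,p)-uv).ravel(),n[1]-nr[1]]
r=least_squares(f,[0,0,0,0,0,.02]);print("free fit x,y mm",r.x[:2]*1e3,"yaw,pitch,roll",r.x[2:5].round(3),"z",r.x[5]*1e3,f(r.x))
r=least_squares(lambda v:f(np.r_[v,0,0,.02]),[0,0,0]);print("flat",r.x*1e3,f(np.r_[r.x,0,0,.02]))
r=least_squares(lambda v:f(np.r_[v[:3],.1,0,.0245]),[0,0,0]);print("tilt.1",r.x*1e3,f(np.r_[r.x,.1,0,.0245]))
L=lambda uv,z:(ray(uv,z,p)[:,:2]-q[:2])@M.T*1e3
print("dots",L(c([[151,136],[300,135],[448,134],[597,133]]),.02),"scribe",L(c([[121,242],[628,240]]),.02))
# predicted pin tip pixels in crop coords given fixture at q
for dy in (0,.0006):
  P=np.array([[0,-.08,.028],[0,.08,.028]]);W=np.c_[q[:2]+(P[:,:2]+[0,dy])@M,P[:,2]]
  print("pin tips crop",(proj(W,p)+.3-[180,150])*2.6)
g=cv2.cvtColor(im,cv2.COLOR_BGR2GRAY)
print(g[278:296,242:262]);print(g[278:296,388:408])
E
```

```text
free fit x,y mm [-2.4  1.2] yaw,pitch,roll [0. 0. 0.] z 20.86285891277943 [-0.3  0.3  0.1  0.6  0.4  0.1 -0.2 -0.3 -0.7]
flat [-2.   1.4 -0.9] [ 0.1  0.4  0.   0.7  0.7 -0.4 -0.8 -0.8 -0.1]
tilt.1 [-4.1  1.3  2.2] [-1.2  0.   1.1 -0.  -1.9  2.4  1.9  1.5 -2.9]
dots [[-94.  -89.4]
 [-94.2 -28.9]
 [-94.4  31.1]
 [-94.5  91.4]] scribe [[ -47.4 -105.7]
 [ -47.4  107.9]]
pin tips crop [[185.4 351.4]
 [559.1 350.1]]
pin tips crop [[186.8 351.4]
 [560.5 350.1]]
[[185 186 185 188 187 185 188 184 188 189 187 187 186 185 190 186 187 183 184 179]
 [185 184 183 187 190 187 188 188 191 188 189 190 188 188 189 189 187 187 189 185]
 [188 184 189 188 187 191 190 188 185 187 186 188 188 188 191 188 188 190 184 189]
 [183 184 184 186 187 181 178 160 173 172 174 187 188 186 188 189 187 186 186 186]
 [184 187 186 186 183 140 104 124 162 181 177 173 179 180 186 187 191 190 189 189]
 [184 186 185 186 126  88  91 116 175 186 177 175 174 155 186 189 188 189 189 191]
 [185 181 183 149  90  92  95  97 160 180 175 178 179 149 152 189 181 186 184 185]
 [182 186 186 131  87  95  97  89  96 146 170 172 163 121 10
[... 1648 characters left out ...]
94  93  91  98 173 191 185 186 185]
 [187 187 188 189 134  92  90  93  93  96  97  93  94  97 143 190 189 188 183 186]
 [182 178 182 181 168 121  96  90  86  88  95  96 102 134 178 183 181 182 180 180]
 [180 180 182 178 181 176 140 115 112 103 110 128 159 184 181 178 177 179 177 178]
 [183 185 182 187 188 189 193 179 177 171 175 193 186 188 187 184 184 186 184 186]
 [188 188 188 189 188 187 188 191 188 189 189 190 188 187 188 190 182 186 185 185]
 [187 188 186 190 190 186 188 189 187 184 184 187 187 187 186 185 188 186 185 185]
 [190 191 192 188 194 189 190 189 191 191 189 190 190 191 190 187 193 189 191 188]
 [193 192 193 190 190 191 192 191 193 191 191 191 193 191 193 190 190 191 192 191]]
```

The plate is seated. The free fit gives tilt 0, underside z = 20.9 mm, and an offset of about 2 mm, within calibration error. The bright pins at crop (190,347) and (572,345) show inside both holes. Next is the keeper, approached from its far side with the fingers shut.

```bash
python3 -m pendant '[{"fingers":0,"delta_pos":[-43,8,0],"angular":[0,0,0]},{"fingers":0,"delta_pos":[-43,8,0],"angular":[0,0,0]},{"fingers":0,"delta_pos":[-43,8,0],"angular":[0,0,0]},{"fingers":0,"delta_pos":[-43,8,0],"angular":[0,0,0]},{"fingers":0,"delta_pos":[-43,8,0],"angular":[0,0,0]},{"fingers":0,"delta_pos":[0,0,0],"angular":[0,0,0]},{"fingers":0,"delta_pos":[0,0,45],"angular":[0,0,0]},{"fingers":0,"delta_pos":[0,0,45],"angular":[0,0,0]},{"fingers":0,"delta_pos":[0,0,0],"angular":[0,0,0]},{"fingers":0,"delta_pos":[0,0,0],"angular":[0,0,0]}]'
python3 - <<'E'
from h import *
import pickle
s=env.get_state();p=env.camera_params("wrist")
q=np.array([.5677,-.0295,.2552]);cs,sn=np.cos(q[2]),np.sin(q[2]);M=np.array([[cs,sn],[-sn,cs]])
print("tcp local",M@(s['tcp_pos'][:2]-q[:2])*1e3,s['tcp_pos'],s['finger_gap'])
im=env.read_camera("wrist"); pickle.dump((p,im),open("w7.pkl","wb")); cv2.imwrite("pics/w7.png",im)
E
```

```text
clock: 12.2
tcp_pos: [0.65, 0.0324, 0.0908]
orientation: [-0.002, -0.126, 0.992, 0.0]
wrist_force: [0.1, 0.2, 1.1]
finger_gap: -0.0002
tcp local [95.24621181 39.08201874] [0.64999563 0.03236012 0.09083258] -0.00015356743010089556
```

View pics/w7.png

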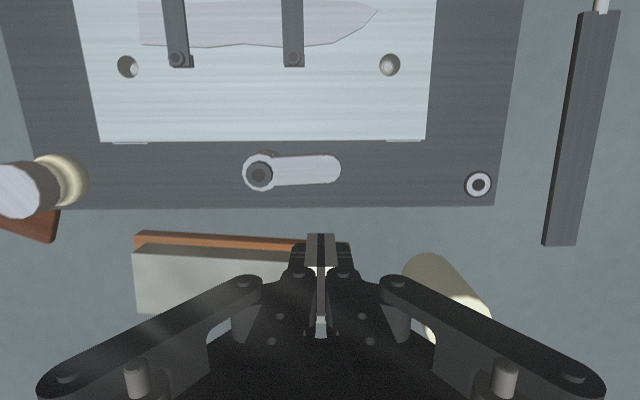

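The plate's far edge lies on the scribed lines. The keeper pivot is at (260,174) and its nose at (341,168). The whetstone, with its near edge around rows 232–245, is close to the finger, so I'll check that clearance.

```bash
python3 - <<'E'
from h import *
import pickle
np.set_printoptions(precision=1,suppress=True)
p,im=pickle.load(open("w7.pkl","rb"))
q=np.array([.5677,-.0295,.2552]);cs,sn=np.cos(q[2]),np.sin(q[2]);M=np.array([[cs,sn],[-sn,cs]])
L=lambda uv,z:(ray(uv,z,p)[:,:2]-q[:2])@M.T*1e3
print("pivot",L([[260,176]],.055),"nose",L([[341,168],[335,168]],.048))
print("stone base",L([[135,232],[300,243]],.012),"stone top",L([[136,246],[290,253]],.034))
print("seat scribes",L([[113,143],[425,140]],.02),"plate far corners",L([[99,142],[426,139]],.034))
print("holes top",L([[127,67],[389,65]],.034))
E
```

```text
pivot [[62.9  2.4]] nose [[59.6 51.6]
 [59.5 47.8]]
stone base [[ 115.8 -106.7]
 [ 125.9   22.3]] stone top [[117.7 -93.5]
 [123.8  16.6]]
seat scribes [[  46.1 -105.8]
 [  45.1  111.8]] plate far corners [[  44.1 -105.4]
 [  43.2  107.6]]
holes top [[ -1.2 -79.3]
 [ -1.5  81.1]]
```

```bash
python3 -m pendant '[{"fingers":0,"delta_pos":[0,0,25],"angular":[0,0,0]},{"fingers":0,"delta_pos":[0,0,25],"angular":[0,0,0]},{"fingers":0,"delta_pos":[0,0,0],"angular":[0,0,0]},{"fingers":0,"delta_pos":[6,2,0],"angular":[0,0,0]},{"fingers":0,"delta_pos":[6,1,0],"angular":[0,0,0]},{"fingers":0,"delta_pos":[4,0,0],"angular":[0,0,0]},{"fingers":0,"delta_pos":[0,0,0],"angular":[0,0,0]}]'
python3 -m pendant '[{"fingers":0,"delta_pos":[5,0,0],"angular":[0,0,0]},{"fingers":0,"delta_pos":[5,0,0],"angular":[0,0,0]},{"fingers":0,"delta_pos":[4,0,0],"angular":[0,0,0]},{"fingers":0,"delta_pos":[5,-3,0],"angular":[0,0,0]},{"fingers":0,"delta_pos":[5,-3,0],"angular":[0,0,0]},{"fingers":0,"delta_pos":[5,-3,0],"angular":[0,0,0]},{"fingers":0,"delta_pos":[0,0,0],"angular":[0,0,0]}]'
python3 -m pendant '[{"fingers":0,"delta_pos":[3,-3,0],"angular":[0,0,0]},{"fingers":0,"delta_pos":[3,-3,0],"angular":[0,0,0]},{"fingers":0,"delta_pos":[1,-2,0],"angular":[0,0,0]},{"fingers":0,"delta_pos":[0,0,0],"angular":[0,0,0]}]'
python3 - <<'E'
from h import *
s=env.get_state()
q=np.array([.5677,-.0295,.2552]);cs,sn=np.cos(q[2]),np.sin(q[2]);M=np.array([[cs,sn],[-sn,cs]])
print("tcp local",M@(s['tcp_pos'][:2]-q[:2])*1e3,s['tcp_pos'],"F local",M@s['wrist_force'][:2])
E
```

```text
clock: 12.95
tcp_pos: [0.6359, 0.0313, 0.0438]
orientation: [0.001, -0.126, 0.992, -0.0]
wrist_force: [0.5, 0.3, 0.2]
finger_gap: 0.0
clock: 13.65
tcp_pos: [0.6089, 0.0145, 0.042]
orientation: [-0.001, -0.125, 0.992, -0.0]
wrist_force: [0.6, 1.0, 0.5]
finger_gap: 0.0
clock: 14.05
tcp_pos: [0.6048, 0.0053, 0.0421]
orientation: [-0.0, -0.125, 0.992, -0.0]
wrist_force: [-0.2, 0.5, 0.9]
finger_gap: 0.0004
tcp local [44.73250664 24.33747789] [0.60484002 0.00534148 0.04205642] F local [-0.06736878  0.53219984]
```

```bash
python3 -m pendant '[{"fingers":0,"delta_pos":[1,-2,0],"angular":[0,0,0]},{"fingers":0,"delta_pos":[1,-2,0],"angular":[0,0,0]},{"fingers":0,"delta_pos":[0,0,0],"angular":[0,0,0]}]'
python3 -m pendant '[{"fingers":0,"delta_pos":[0,-1,0],"angular":[0,0,0]},{"fingers":0,"delta_pos":[0,-1,0],"angular":[0,0,0]},{"fingers":0,"delta_pos":[0,0,0],"angular":[0,0,0]}]'
python3 -m pendant '[{"fingers":0,"delta_pos":[0,-1,0],"angular":[0,0,0]},{"fingers":0,"delta_pos":[0,-1,0],"angular":[0,0,0]},{"fingers":0,"delta_pos":[0,0,0],"angular":[0,0,0]}]'
python3 - <<'E'
from h import *
s=env.get_state()
q=np.array([.5677,-.0295,.2552]);cs,sn=np.cos(q[2]),np.sin(q[2]);M=np.array([[cs,sn],[-sn,cs]])
print("tcp local",M@(s['tcp_pos'][:2]-q[:2])*1e3,s['tcp_pos'],"F local",M@s['wrist_force'][:2])
E
```

```text
clock: 14.35
tcp_pos: [0.604, 0.0013, 0.0421]
orientation: [-0.0, -0.126, 0.992, -0.0]
wrist_force: [-0.3, 2.2, 0.8]
finger_gap: 0.0002
clock: 14.65
tcp_pos: [0.6041, -0.0004, 0.042]
orientation: [-0.001, -0.126, 0.992, 0.0]
wrist_force: [-2.0, 2.6, 1.4]
finger_gap: 0.0001
clock: 14.95
tcp_pos: [0.6044, -0.0019, 0.0419]
orientation: [-0.001, -0.126, 0.992, 0.001]
wrist_force: [-3.8, 4.4, 1.6]
finger_gap: -0.0
tcp local [42.43937591 17.48874042] [ 0.60435005 -0.00186432  0.04193471] F local [-2.54200754  5.23093437]
```

```bash
python3 -m pendant '[{"fingers":0,"delta_pos":[0,-1,0],"angular":[0,0,0]},{"fingers":0,"delta_pos":[0,-1,0],"angular":[0,0,0]},{"fingers":0,"delta_pos":[0,0,0],"angular":[0,0,0]},{"fingers":0,"delta_pos":[0,0,0],"angular":[0,0,0]}]'
python3 -m pendant '[{"fingers":0,"delta_pos":[0,10,0],"angular":[0,0,0]},{"fingers":0,"delta_pos":[0,5,0],"angular":[0,0,0]},{"fingers":0,"delta_pos":[0,0,-40],"angular":[0,0,0]},{"fingers":0,"delta_pos":[-20,0,-40],"angular":[0,0,0]},{"fingers":0,"delta_pos":[-20,0,-30],"angular":[0,0,0]},{"fingers":0,"delta_pos":[-20,0,0],"angular":[0,0,0]},{"fingers":0,"delta_pos":[0,0,0],"angular":[0,0,0]},{"fingers":0,"delta_pos":[0,0,0],"angular":[0,0,0]}]'
python3 - <<'E'
from h import *
import pickle
s=env.get_state();p=env.camera_params("wrist")
im=env.read_camera("wrist"); pickle.dump((p,im),open("w8.pkl","wb")); cv2.imwrite("pics/w8.png",im)
E
```

```text
clock: 15.35
tcp_pos: [0.6043, -0.0021, 0.0419]
orientation: [-0.001, -0.127, 0.992, 0.002]
wrist_force: [-5.0, 8.0, 3.1]
finger_gap: -0.0001
clock: 16.15
tcp_pos: [0.6599, 0.0251, 0.1516]
orientation: [-0.0, -0.126, 0.992, -0.0]
wrist_force: [-0.3, -0.8, -0.6]
finger_gap: -0.0001
```

View pics/w8.png

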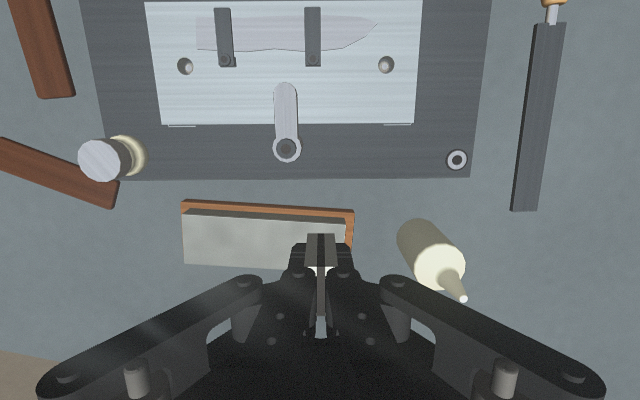

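The keeper points straight back over the plate, with its pivot at (287,149) and its nose end at (285,82). Both pins show in the holes at (185,66) and (386,64), and the other things on the bench stand where they were.

```bash
python3 - <<'E'
from h import *
import pickle
np.set_printoptions(precision=2,suppress=True)
p,im=pickle.load(open("w8.pkl","rb"))
q=np.array([.5677,-.0295,.2552]);cs,sn=np.cos(q[2]),np.sin(q[2]);M=np.array([[cs,sn],[-sn,cs]])
L=lambda uv,z:(ray(uv,z,p)[:,:2]-q[:2])@M.T*1e3
a=L([[274.5,100],[277,135]],.048);b=L([[297,100],[298,135]],.048);n=L([[285.5,82]],.048)
for e in (a,b,(a+b)/2): d=e[0]-e[1]; print("edge dir angle",np.arctan2(-d[0],d[1]))
print("nose tip",n,"holes",L([[185,66],[386,64]],.034),"far corners",L([[161,125],[414,123]],.034))
# other things: top view before/after
s=env.get_state(); print(s['wrist_force'],s['clock'])
d=cv2.absdiff(cv2.imread("pics/top0.png"),env.read_camera("top")).max(2)
for nm,(x,y) in dict(jar=(375,136),sc0=(400,128),sc1=(405,169),file=(257,190),bottle=(276,127),stone=(318,120),wrench=(315,235),sand=(422,212)).items(): print(nm,(d[y-7:y+8,x-7:x+8]>40).mean().round(2),end=' ')
E
```

```text
edge dir angle 1.6005589630937165
edge dir angle 1.5755129673155648
edge dir angle 1.5880394824462496
nose tip [[11.77  2.73]] holes [[ -1.8  -78.4 ]
 [ -2.54  81.59]] far corners [[  43.87 -104.17]
 [  43.2   107.41]]
[-0.75  0.34  0.09] 16.2
jar 0.0 sc0 0.0 sc1 0.0 file 0.42 bottle 0.65 stone 1.0 wrench 0.83 sand 0.0
```

The keeper measures about 1.58 rad, the plate is flat on its pins and the arm is clear. The changed patches at the file, bottle, stone and wrench are probably the arm covering them in the top view. I'm handing in now.

```bash
python3 -c "
from workcell import env
print(env.hand_in())"
```

```text
the job is handed in; nothing more can be done
None
```

I pushed the plate onto its pins, swung the keeper across to its stop, and handed the job in at about 16 s of the 64 s allowed. No verdict is reported.

**What I did:** I pushed the near edge with both open fingers to square the plate. Next I nudged its left end about 14 mm sideways with the shut fingertip, then pushed the near edge forward until the force rose to about 6 N. I then swung the keeper round with the shut fingertip until the force rose to about 9 N with no further movement.

**Last checks:**
- **Plate:** before I moved the keeper, a fit to the wrist picture gave no tilt and the underside at 20.9 mm (20 mm expected). In the last picture the pins show in both holes.
- **Hole positions:** in the last picture the holes measured about 1.5 to 2 mm off the pins. The pin clearance allows only 1.5 mm, so the excess is probably camera calibration (good to about 2 mm).
- **Keeper:** it measured about 1.58 rad from its edges (1.57 is the stop), with the two edges reading 1.576 and 1.601.
- **Robot:** the arm is clear, and the wrist force was under 1 N.
- **Other things:** the jar, both handle slabs and the sanding block showed no change from the start. The before/after check failed at the file, bottle, whetstone and wrench, probably because the arm covers them in the top view. In the last wrist picture the file, bottle and whetstone looked undisturbed. The wrench was out of that view and was not rechecked.

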